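# Third hand at the bench drill: press the marked bracket against the sprung fence

### The arm

A 6-joint arm with a two-finger parallel gripper is mounted at the origin on the work surface. World frame = base frame: x ahead of the robot, y to its left, z up, the work surface at z = 0. Lengths are in mm, angles in degrees, forces in N, time in s.
With the tool pointing down it reaches from about 300 to 850 mm from the base axis. Payload 4.2 kg.
Tool frame: the origin (TCP) lies midway between the tips of the shut fingers; the grasp point (between the pads) lies 19 mm behind it; x points along the fingers, y is the direction in which the jaws open and shut, and the axes are right-handed (so a half turn about x gives the same grasp; the last joint's range is limited). The gripper opens to 91 mm and grips with 3 to 60 N. Pads are 32 mm wide; open, the fingers measure 118 mm over their backs; the gripper's body (76 mm by 178 mm) begins 60 mm behind the grasp point.
Start: joints at [65.374, 18.312, 89.639, -0, 72.044, -1.146], TCP at [229.1, 527.408, 190.876] pointing down, gripper open.
Joint ranges: [-177.97, 177.97], [-48.28, 115.42], [12.27, 149.76], [-77.06, 257.06], [2.81, 150.46], [-146.56, 146.56]. Speed limits (degrees/s): [147.25, 147.25, 180, 180, 180, 180].

### API

Orientations are given as [roll, pitch, yaw] about the fixed x, y, z axes, in that order (R = Rz(yaw) Ry(pitch) Rx(roll)).
In Python, from workcell import * gives the robot as it stands.
- The arm moves only by the shell command python3 -m handwheel 'ROWS' [FORCE]. ROWS is a JSON object of lists of equal length, an entry for each row: "gripper": the closure, from 0 (fully open) to 1 (shut); "offset": the shift along the tool's x, y, z in mm, a list of three; "rot": the turn, a rotation vector about the tool's x, y, z in degrees, a list of three. A call has 1 to 5 rows; each row is the pose to reach, as a shift and turn from the pose commanded when the call began, along the tool's axes at that moment; what a row does not reach only later rows make up. A row lasts 1/12 s, in which the tool goes at most 41.7 mm and 7.16 degrees, less where a joint would pass 70% of its speed; a pose out of reach is approached as far as the arm can. A call with a gripper value outside its range is refused whole. The fingers move at their own pace and stop on an object; FORCE is the grip in N (left out, the last holds). Time passes only in rows, so rows that repeat a pose let the fingers close. It gives the time, the measured TCP pose, the force and the opening at its end, in the units of the state.
- state(): the state, without advancing time (a new reading comes with each control period).
- grab_frame(name): name is "side" or "top" or "wrist"; returns the picture (420x560x3 uint8, red, green, blue); there is no depth.
- camera_params(name): a dict with "fx", "fy", "cx", "cy" (pixels), "position" and "attitude" of the camera in the world; the wrist camera has in their place "hand_eye" (4x4, takes a point from camera to tool coordinates, whose origin is the TCP and whose axes are the tool frame's). Camera axes: x right, y up, looking along -z (the intrinsics and any distortion apply to the point x, -y, -z); pixel columns grow to the right and rows downward; lengths in mm; the calibration is good to about 2 mm. A picture is of the moment at which its call begins: read the wrist's pose just before it. camera_params takes no time and is no camera call.
- job_done(): hands the job in, once; it reports no verdict.
The state is a dict: "time_s": time; "qpos": joint angles; "qvel": joint speeds; "effort": joint torques, N m; "ee_pos": TCP position; "ee_rot": TCP orientation; "force": force on the tool from outside, world axes, zero at the start; "torque": the same for the moment, N m; "gripper_width": finger opening in mm.
Only numpy, scipy, OpenCV 4.12 (cv2) and the standard library are available. Lean on these libraries where they do the work, as an engineer would, in place of code of your own. Each camera call takes 0.05 s, during which the arm holds its last target.

### The job

Two aluminium brackets lie on the drilling plate. Slide the long one, flat on the plate and flush against the sprung fence, so that its scribed cross sits right under the tip of the drill bit, and keep pressing it steadily against the fence with about 7 N (the fence sunk about 12 mm, its line midway between the two scale lines) so that someone can drill it; finish while still holding it like that, without letting go. Do not push the fence with the gripper itself or drive it to its end stop, do not knock the drill bit, and leave the short bracket and everything else where it is.

Things in the scene. Friction and masses are not known exactly. Their poses are not given: they have to be found in the camera images.
- stand: Fixed drilling stand: steel plate 340 x 460 x 12 mm; brackets slide on its top. Origin: centre of its underside, on the bench; x = the way the fence is pushed in, y along the fence. Column (60 mm wide at its top, 215 mm tall) at x 115, y -185 mm. Above the plate's top: bit from 25 mm, chuck (22 wide) 64 to 90, head (44 wide) 103 to 173. Behind the fence: low spring housing (20 mm).
- bit: Slender vertical drill bit, 5 mm in diameter, 40 mm long, fixed in the stand's chuck, not turning. Origin at its tip, the lowest point, 25 mm above the plate's top (11 mm above a bracket's foot); axes parallel to the stand's; tip at x = 27 mm, y = -100 mm in the stand's frame.
- fence (a joint): How far the sprung fence is pushed in along the stand's +x, in m: 0 at rest, end stop at 0.024. Linear spring, 0.6 N per mm from zero: 12 mm takes 7.2 N; hardly any friction. A black line on top of the fence's +y end reads against two black lines on the fixed scale rail beside it, at 8 and 16 mm of travel.
- fence_face (a point): Middle of the front face (towards the stand's -x) of the sprung fence, 6 mm above the plate's top; moves with it. The fence is a steel bar 12 mm thick, 210 mm long along the stand's y, its top 11.5 mm above the plate. At rest this point is at x = 40, y = -30 mm in the stand's frame; axes parallel to the stand's.
- long_bracket_post (a point): Centre of the post of the long bracket (loose, aluminium, 0.24 to 0.5 kg): foot 50 x 170 x 14 mm (x, y, z) with an upright post 16 x 36 x 45 mm, mid-width, 60 mm from the foot's centre towards +y. Point 36.5 mm above the foot's underside, post's top 59 mm. Axes: x across the foot, whose +x long edge goes to the fence; y along it. Starts on the plate, turned up to 0.3 rad from the stand.
- mark (a point): Black scribed cross (26 mm) on top of the long bracket's foot: mid-width, 130 mm from the post's centre towards the bracket's -y, 14 mm above the underside. Axes parallel to the bracket's. With the foot square against the fence it lies under the bit when the fence is pushed in 12 mm.
- short_bracket_post (a point): Centre of a like post (16 x 36 x 45 mm) on the short bracket (foot 50 x 100 x 14 mm, already drilled: a black hole, no cross), half-way up the post, 36.5 mm above the underside. To be left alone. The post stands 20 mm from that foot's centre towards its +y.
- vee_block: Small dark steel vee block 45 x 35 x 32 mm on the plate, origin under its centre. Leave alone.
- paste_jar: Small jar 40 mm in diameter, 40 mm high, on the plate, origin under its centre. Leave alone.
- wrench: Wrench lying on the bench to the left. Leave alone.
- screwdriver: Screwdriver lying on the bench to the left. Leave alone.
- oil_bottle: Bottle, 50 mm in diameter, 130 mm high, on the bench to the right. Leave alone.
- parts_tray: Open tray 90 x 100 x 30 mm on the bench to the right. Leave alone.
Mind the look-alikes: they are no part of the job. Leave any turquoise look-alike of the part that bears long_bracket_post alone.

How it is judged (in metres and radians):
At the end, for the whole second after the job is handed in: Through the last second the gripper presses the long bracket on the fence with 4.5 to 10 N (sunk 8 to 16 mm): at rest, cross within 4 mm of the drill tip seen from above, square within 0.06 rad, flat (tilt under 0.05 rad, raised under 3 mm), the gripper not touching the fence (horizontal distance between mark and bit below 0.004 m and contact force between long_bracket and fence between 4.5 and 10 N and value of joint fence between 0.008 and 0.016 m and angle between the x axis of mark and the x axis of stand, either way round below 0.06 rad and angle between mark's own z axis and vertical below 0.05 rad and z of mark in the frame of stand below 0.029 m and linear speed of long_bracket below 0.01 m/s and contact force between each of the arm, the fingers and fence below 0.5 N and contact force between the fingers and long_bracket above 1 N); the arm keeps its last pose, push and grip.
It fails at once if the drill bit is knocked (more than 2 N) (contact force between bit and anything else above 2 N).
It fails at once if the long bracket is lifted instead of slid (its post raised by more than 20 mm) (z of long_bracket_post in the frame of stand above 0.0685 m).
It fails at once if the fence is driven to its end stop (beyond 22 mm) or pushed by the gripper itself (more than 3 N) (value of joint fence above 0.022 m or contact force between any of the fingers, the arm and fence above 3 N).
It fails at once if the short bracket is moved by more than 15 mm (distance of short_bracket_post from where it was at the start of the episode above 0.015 m).
It fails at once if another thing is moved by more than 20 mm (distance of any of vee_block, paste_jar, wrench, screwdriver, oil_bottle, parts_tray from where it was at the start of the episode above 0.02 m).
It also fails if it takes over 48 s, if anything falls off the work surface, if the arm or the gripper's body presses on something with over 40 N, if the wrist force passes 120 N, or if a joint passes its speed limit or range.

## Working session

There is one attempt and no reset: what is moved stays moved. The work goes in short steps, Python scripts to look and compute and a shell command to move; the robot and the scene stay as the last step left them, time stands still between calls to the robot, and variables do not carry over. Pictures are saved under pics/ and viewed, and the job is handed in when it is done.

```bash
mkdir -p pics; ls; python3 - <<'E'
from workcell import *
import cv2
s=state();print(s)
for n in ["side","top","wrist"]:
    print(n,camera_params(n))
    cv2.imwrite(f"pics/{n}0.png",grab_frame(n)[:,:,::-1])
E
```

```text
pics
{'time_s': 0.0, 'qpos': array([ 6.53733710e+01,  1.83515098e+01,  8.97084991e+01,  1.35642896e-03,
        7.20434805e+01, -1.14732593e+00]), 'qvel': array([-0.00895555,  0.08191351, -0.07180614, -0.09562219, -0.00618277,
        0.03775196]), 'effort': array([ 6.48019450e-04, -4.12464058e+01, -2.31977212e+01,  7.28400098e-02,
        4.55068960e-02, -1.37370989e-04]), 'ee_pos': array([228.86007348, 526.87753484, 190.00745913]), 'ee_rot': array([ -91.86126279,   89.89650255, -115.3409852 ]), 'force': array([-0.03607382, -0.99554558,  0.41133199]), 'torque': array([ 0.01201204, -0.03025534, -0.00466387]), 'gripper_width': 90.84474744989487}
side {'fx': 530.1375201326864, 'fy': 530.1375201326864, 'cx': 275.7336703810815, 'cy': 210.53223181553415, 'position': array([-211.5876494 , -806.60706296, 1176.36025012]), 'attitude': array([ 43.32001905,   1.04297301, -42.75780096])}
top {'fx': 430.08720495350696, 'fy': 430.08720495350696, 'cx': 282.830037561763, 'cy': 204.7501365456411, 'position': array([ 268.85781398,  -11.6362039 , 1126.34894508]), 'attitude': array([ 10.84087693,   0.24691941, -91.30604511])}
wrist {'fx': 359.3768973765171, 'fy': 359.3768973765171, 'cx': 284.5401787344118, 'cy': 216.71134460503612, 'hand_eye': array([[-1.09408183e-03,  2.61425482e-01, -9.65223042e-01,
        -1.93003558e+02],
       [ 9.99998805e-01, -7.68538939e-04, -1.34165486e-03,
        -7.77496498e-02],
       [-1.09255426e-03, -9.65223356e-01, -2.61424329e-01,
        -7.40597337e+01],
       [ 0.00000000e+00,  0.00000000e+00,  0.00000000e+00,
         1.00000000e+00]])}
```

View pics/top0.png

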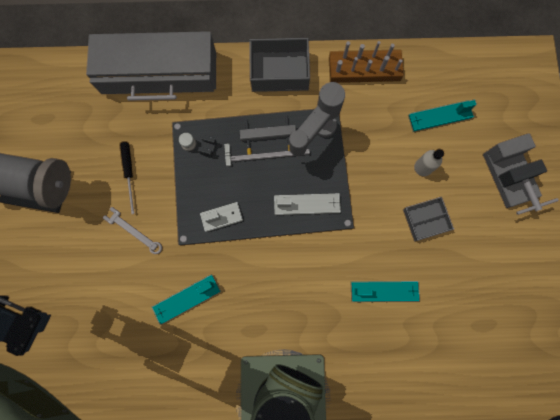

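View pics/side0.png

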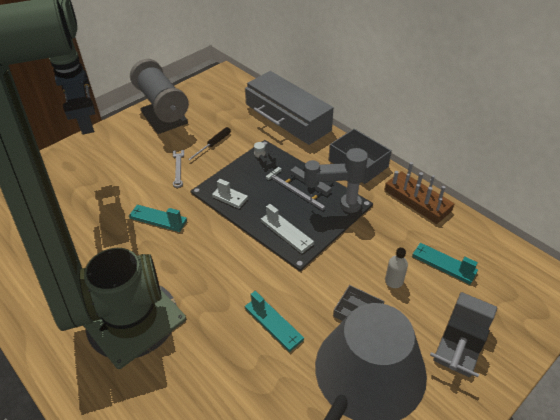

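View pics/wrist0.png

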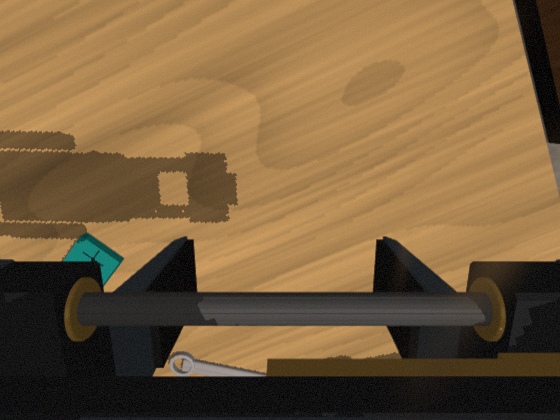

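Candidates in the top picture are the long silver bracket (307,204; post 286,204; cross 334,203), the short silver bracket (221,216; hole, no cross) and turquoise look-alikes at (186,300), (385,292) and (441,116). I choose the long silver one and will check it in a crop.

```bash
cat > h.py <<'E'
from workcell import *
import numpy as np, cv2
from scipy.spatial.transform import Rotation as R
def cam(n, s=None):
    p=camera_params(n)
    if 'hand_eye' in p:
        s=s or state(); H=p['hand_eye']; Rt=R.from_euler('xyz',s['ee_rot'],degrees=True).as_matrix()
        return p, Rt@H[:3,:3], Rt@H[:3,3]+s['ee_pos']
    return p, R.from_euler('xyz',p['attitude'],degrees=True).as_matrix(), p['position']
def onz(c,u,v,z):
    p,Rc,t=c
    d=Rc@np.array([(u-p['cx'])/p['fx'],-(v-p['cy'])/p['fy'],-1])
    return t+d*(z-t[2])/d[2]
def proj(c,X):
    p,Rc,t=c
    q=Rc.T@(np.array(X,float)-t)
    return np.array([p['cx']-p['fx']*q[0]/q[2],p['cy']+p['fy']*q[1]/q[2]])
E
python3 - <<'E'
import cv2
a=cv2.imread('pics/top0.png')[100:260,160:370]
cv2.imwrite('pics/top0c.png',cv2.resize(a,None,fx=3.8,fy=3.7,interpolation=cv2.INTER_CUBIC))
b=cv2.imread('pics/side0.png')[130:280,180:390]
cv2.imwrite('pics/side0c.png',cv2.resize(b,None,fx=3.8,fy=3.8,interpolation=cv2.INTER_CUBIC))
E
```

```text
(no output)
```

View pics/top0c.png

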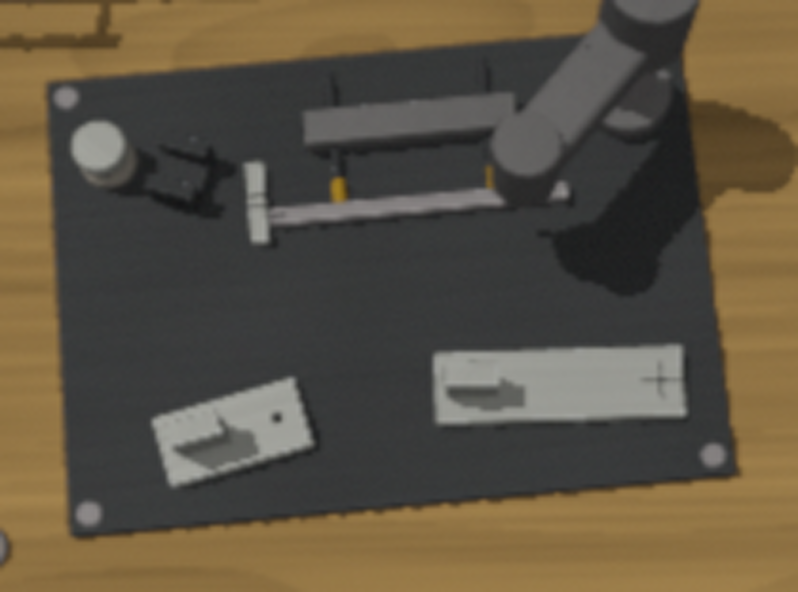

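View pics/side0c.png

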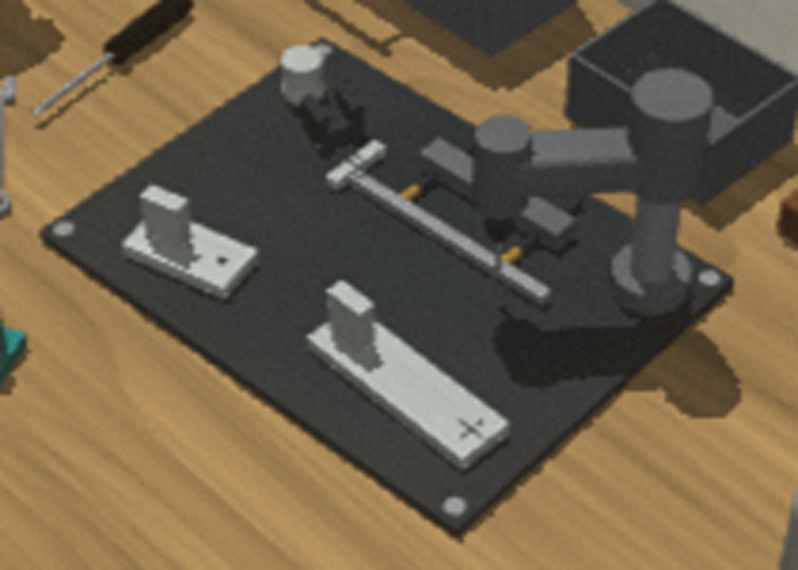

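```bash
cat > m.py <<'E'
from h import *
from scipy.optimize import least_squares
T=lambda u,v:(160+(u+.5)/3.8-.5,100+(v+.5)/3.7-.5)
S=lambda u,v:(180+(u+.5)/3.8-.5,130+(v+.5)/3.8-.5)
ct,cs=cam('top'),cam('side')
# stand points (mm, stand frame)
st={'BL':(-170,230,12),'BR':(-170,-230,12),'TL':(170,230,12),'TR':(170,-230,12),'f+':(46,75,23.5),'f-':(46,-135,23.5)}
ot=[('TL',T(50,83)),('BL',T(75,535)),('BR',T(737,475))]
os_=[('BL',S(42,235)),('TL',S(325,38)),('TR',S(733,281)),('BR',S(460,537))]
bt=[((25,85,14),(435,353)),((-25,85,14),(437,424)),((-25,-85,14),(686,415)),((25,-85,14),(683,345)),((0,-70,14),(660,379)),((8,60+18,59),(444,362)),((8,60-18,59),(499,360))]
bs=[((-25,-85,14),(462,457)),((25,-85,14),(508,425)),((0,-70,14),(471,429)),((-25,85,14),(308,338)),((8,78,59),(342,283)),((-8,78,59),(328,292)),((-8,42,59),(361,321)),((8,42,59),(372,306))]
bt=[(a,T(*b)) for a,b in bt]; bs=[(a,S(*b)) for a,b in bs]
def pose(p,X,z0):
    c,s_=np.cos(p[2]),np.sin(p[2]); return [p[0]+c*X[0]-s_*X[1],p[1]+s_*X[0]+c*X[1],z0+X[2]]
def fit(tl,sl,z0,x0=(530,0,0)):
    f=lambda p:np.concatenate([proj(ct,pose(p,X,z0))-o for X,o in tl]+[proj(cs,pose(p,X,z0))-o for X,o in sl]+[[0,0]])
    r=least_squares(f,x0); return r.x,np.abs(r.fun).max(),r.fun.reshape(-1,2).round(1).tolist()
tt=[(st[k],o) for k,o in ot]; ss=[(st[k],o) for k,o in os_]
if __name__=='__main__':
    for n,a,b,z in[('stand',tt,ss,0),('brk',bt,bs,12)]:
        for q in ((a,b),(a,[]),([],b)):
            x,m,f=fit(*q,z); print(n,x.round(2)[:2],np.degrees(x[2]).round(2),m.round(2),f if q[0] and q[1] else '')
E
python3 m.py
```

```text
stand [568.09  44.5 ] 4.17 1.8 [[-0.6, -0.2], [-1.0, 1.0], [0.9, 0.3], [-0.3, -0.5], [0.1, 0.0], [1.8, 0.2], [-0.1, -0.6], [0.0, 0.0]]
stand [569.13  43.94] 4.11 1.08 
stand [566.74  44.8 ] 4.3 1.43 
brk [481.21 -73.81] 0.65 1.23 [[-0.4, 0.3], [-0.3, -0.1], [-0.4, 0.1], [-0.7, 0.2], [0.2, 0.6], [-0.2, 0.6], [-0.3, 0.7], [0.5, 1.0], [0.9, -0.2], [0.6, 0.6], [-0.1, 0.1], [0.4, -0.5], [0.1, -0.1], [-0.1, -1.2], [1.1, -0.1], [0.0, 0.0]]
brk [482.15 -74.56] 0.59 0.45 
brk [480.21 -73.04] 0.78 1.17
```

The crop shows the cross at top (333.7,202.4) and a tall post on the silver bracket's left end. That confirms the choice. The top-only and side-only fits agree within about 3 mm. Next I work out the grasp move.

```bash
cat > plan.py <<'E'
from h import *
import sys
# usage: plan.py x y z jawyaw : offset/rot from current pose (tool down)
x,y,z,yaw=map(float,sys.argv[1:5])
s=state();Rt=R.from_euler('xyz',s['ee_rot'],degrees=True)
print('t',s['time_s'],'pos',s['ee_pos'].round(1),'F',s['force'].round(1),'w',s['gripper_width'].round(1),'j6',s['qpos'][5].round(1))
print('tool axes in world (cols)\n',Rt.as_matrix().round(3))
yj=np.degrees(np.arctan2(Rt.as_matrix()[1,1],Rt.as_matrix()[0,1]));print('jaw yaw',yj.round(2))
c,sn=np.cos(np.radians(yaw)),np.sin(np.radians(yaw))
M=np.array([[0,c,0-(-sn)*-1*-1],[0,sn,0],[-1,0,0]]);M[:,2]=np.cross(M[:,0],M[:,1])
for sg in(1,-1):
    N=M.copy();N[:,1:]*=sg
    print('offset',Rt.inv().apply(np.array([x,y,z])-s['ee_pos']).round(1),'rot',np.degrees((Rt.inv()*R.from_matrix(N)).as_rotvec()).round(1))
E
python3 plan.py 480.5 -13.8 120 0.65
```

```text
Traceback (most recent call last):
  File "plan.py", line 6, in <module>
    print('t',s['time_s'],'pos',s['ee_pos'].round(1),'F',s['force'].round(1),'w',s['gripper_width'].round(1),'j6',s['qpos'][5].round(1))
                                                                                 ^^^^^^^^^^^^^^^^^^^^^^^^
AttributeError: 'float' object has no attribute 'round'
```

```bash
sed -i "s/s\['gripper_width'\].round(1)/round(s['gripper_width'],1)/" plan.py; python3 plan.py 480.5 -13.8 120 0.65
```

```text
t 0.15 pos [228.9 527.  190.2] F [-0.9 -0.5 -1.2] w 91.4 j6 -1.1
tool axes in world (cols)
 [[-0.001  0.398  0.917]
 [-0.001  0.917 -0.398]
 [-1.    -0.001 -0.   ]]
jaw yaw 66.52
offset [  70.7 -395.7  446.2] rot [65.9  0.   0.1]
offset [  70.7 -395.7  446.2] rot [-1.141e+02 -1.000e-01  0.000e+00]
```

```bash
python3 -m handwheel '{"gripper":[0,0,0,0,0],"offset":[[0,-26,30],[0,-53,60],[0,-79,89],[0,-106,119],[0,-132,149]],"rot":[[4.4,0,0],[8.8,0,0],[13.2,0,0],[17.6,0,0],[22,0,0]]}'; python3 plan.py 480.5 -13.8 120 0.65
```

```text
time_s: 0.57
ee_pos: [313.2, 345.0, 190.6]
ee_rot: [-72.5, 90.0, -118.2]
force: [0.6, 0.6, 0.4]
gripper_width: 91.4
t 0.5667 pos [313.2 345.  190.6] F [0.6 0.6 0.4] w 91.4 j6 2.0
tool axes in world (cols)
 [[-0.     0.715  0.699]
 [-0.     0.699 -0.715]
 [-1.    -0.001  0.   ]]
jaw yaw 44.35
offset [  70.7 -131.2  373.5] rot [43.7  0.   0. ]
offset [  70.7 -131.2  373.5] rot [-136.3   -0.     0. ]
```

```bash
python3 -m handwheel '{"gripper":[0,0,0,0,0],"offset":[[0,-13,37],[0,-26,75],[0,-39,112],[0,-52,149],[0,-66,187]],"rot":[[5,0,0],[10,0,0],[15,0,0],[20,0,0],[25,0,0]]}'; python3 plan.py 480.5 -13.8 120 0.65
```

```text
time_s: 0.98
ee_pos: [397.5, 165.6, 190.9]
ee_rot: [121.0, 90.0, 50.3]
force: [1.4, 1.1, -0.8]
gripper_width: 91.1
t 0.9833 pos [397.5 165.6 190.9] F [ 1.4  1.1 -0.8] w 91.1 j6 1.8
tool axes in world (cols)
 [[ 0.     0.944  0.33 ]
 [ 0.     0.33  -0.944]
 [-1.     0.    -0.   ]]
jaw yaw 19.29
offset [ 70.8  19.1 196.8] rot [18.6 -0.  -0. ]
offset [ 70.8  19.1 196.8] rot [-161.4    0.    -0. ]
```

```bash
python3 -m handwheel '{"gripper":[0,0,0,0,0],"offset":[[0,4,39],[0,8,79],[0,12,118],[0,16,157],[0,19,197]],"rot":[[4,0,0],[8,0,0],[12,0,0],[16,0,0],[18.6,0,0]]}'; python3 -m handwheel '{"gripper":[0,0,0],"offset":[[30,0,0],[30,0,0],[30,0,0]],"rot":[[0,0,0],[0,0,0],[0,0,0]]}';python3 plan.py 480.5 -13.8 120 0.65; python3 - <<'E'
from h import *
s=state()
cv2.imwrite('pics/w1.png',grab_frame('wrist')[:,:,::-1])
c=cam('wrist',s)
def pose(p,X,z0):
    c,s_=np.cos(p[2]),np.sin(p[2]); return [p[0]+c*X[0]-s_*X[1],p[1]+s_*X[0]+c*X[1],z0+X[2]]
b=[481.2,-73.8,np.radians(.65)]
for X in [(0,-70,14),(25,85,14),(-25,85,14),(8,78,59),(8,42,59),(-8,78,59),(-8,42,59),(25,-85,14),(-25,-85,14)]:print(X,proj(c,pose(b,X,12)).round(0))
E
```

```text
time_s: 1.4
ee_pos: [481.3, -13.8, 190.8]
ee_rot: [158.7, 90.0, 69.4]
force: [0.1, 0.7, -0.3]
gripper_width: 91.3
time_s: 1.65
ee_pos: [479.4, -12.1, 159.6]
ee_rot: [-99.4, 89.7, 171.5]
force: [0.4, -0.3, 0.1]
gripper_width: 91.4
t 1.65 pos [479.4 -12.1 159.6] F [ 0.4 -0.3  0.1] w 91.4 j6 -3.7
tool axes in world (cols)
 [[-0.005  1.     0.015]
 [ 0.001  0.015 -1.   ]
 [-1.    -0.005 -0.001]]
jaw yaw 0.86
offset [39.6  1.2  1.7] rot [ 0.2 -0.   0.3]
offset [39.6  1.2  1.7] rot [-1.798e+02 -4.000e-01 -1.000e-01]
(0, -70, 14) [286. 327.]
(25, 85, 14) [314. 177.]
(-25, 85, 14) [259. 177.]
(8, 78, 59) [297. 194.]
(8, 42, 59) [296. 237.]
(-8, 78, 59) [277. 194.]
(-8, 42, 59) [277. 237.]
(25, -85, 14) [310. 340.]
(-25, -85, 14) [262. 340.]
```

View pics/w1.png

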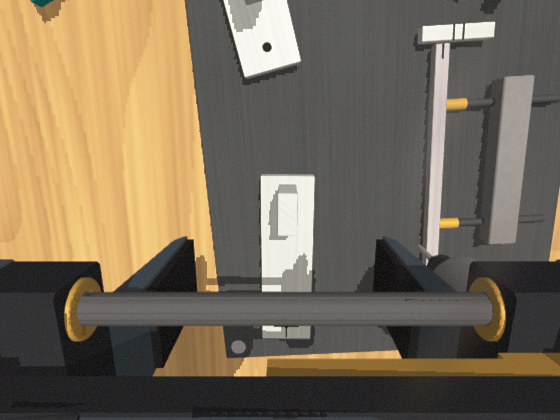

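The wrist picture shows the post top at (278–297,193–237) and the foot's end at (261–314,175), within 2 px of prediction. The fence is seen too, so I measure it here for the stand's pose.

```bash
python3 - <<'E'
import cv2
a=cv2.imread('pics/w1.png')[10:270,395:525]
cv2.imwrite('pics/w1c.png',cv2.resize(a[:130],None,fx=5,fy=4.5,interpolation=cv2.INTER_CUBIC))
cv2.imwrite('pics/w1d.png',cv2.resize(a[130:],None,fx=5,fy=4.5,interpolation=cv2.INTER_CUBIC))
E
```

```text
(no output)
```

View pics/w1c.png

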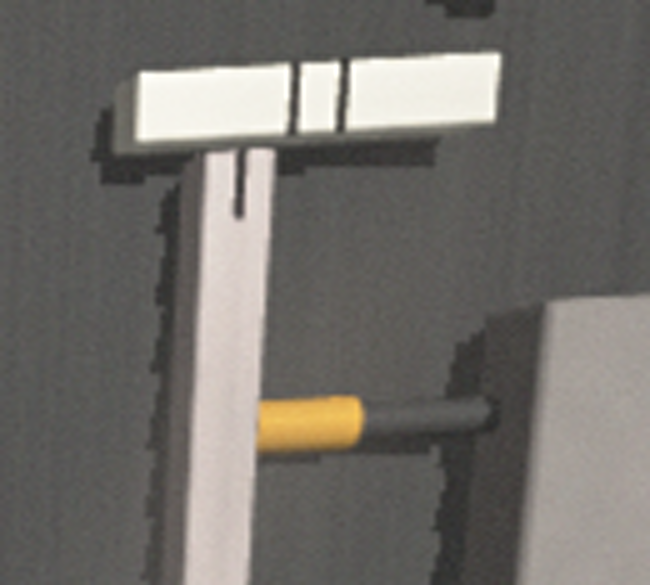

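View pics/w1d.png

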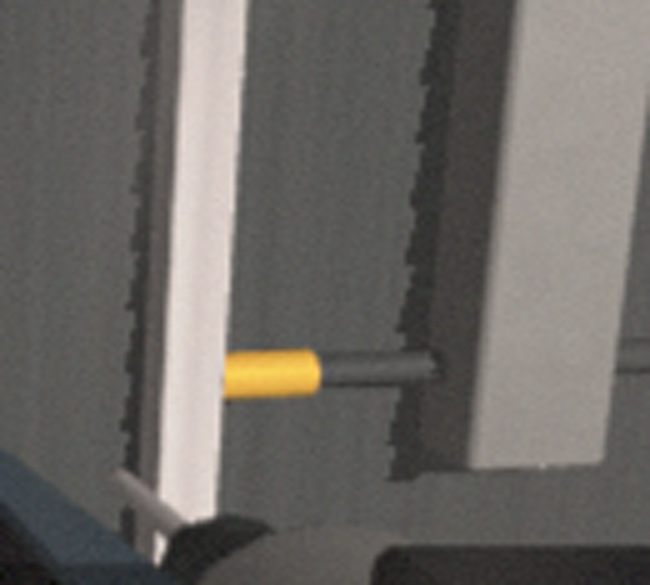

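```bash
python3 - <<'E'
from h import *
s={'ee_pos':np.array([480.,-13.,160.]),'ee_rot':state()['ee_rot']}
s=state()
c=cam('wrist',s)
A=onz(c,435.7,43.4,23.5);B=onz(c,427-.3,255.2,23.5);C=onz(c,449.3,43,23.5)
print(A,B,C,np.linalg.norm(C-A),'yaw',np.degrees(np.arctan2(-(A-B)[0],(A-B)[1])))
for X0,Y0,yw in[(568.1,44.5,4.17)]:
    t=np.radians(yw);print('pred',X0+np.cos(t)*40-np.sin(t)*75,Y0+np.sin(t)*40+np.cos(t)*75)
print('post top',onz(c,287.5,215,71), 'foot corners',onz(c,261,175,26),onz(c,314,175,26))
print(s['ee_pos'],s['ee_rot'])
E
```

```text
[604.85130952 126.50749477  23.5       ] [620.16278781 -63.41998401  23.5       ] [616.24876666 127.01095228  23.5       ] 11.408571286156981 yaw 4.609074612936176
pred 602.5404079322587 122.21009137467031
post top [482.48879058 -12.57465235  71.        ] foot corners [457.98233901  12.9965204   26.        ] [506.52874791  13.85528935  26.        ]
[480.3832229  -11.56032404 160.79039762] [-108.89700794   89.90551719  162.03873865]
```

```bash
python3 -m handwheel '{"gripper":[0,0,0,0,0],"offset":[[40,0,0],[80,0,0],[110,0,0],[127,0,0],[127,0,0]],"rot":[[0,0,0],[0,0,0],[0,0,0],[0,0,0],[0,0,0]]}'; python3 plan.py 481.5 -13 33 0.65
```

```text
time_s: 2.12
ee_pos: [478.5, -10.6, 31.8]
ee_rot: [-95.8, 89.7, 175.3]
force: [0.1, -0.3, 0.2]
gripper_width: 91.2
t 2.1167 pos [478.5 -10.6  31.8] F [ 0.1 -0.3  0.2] w 91.2 j6 -3.7
tool axes in world (cols)
 [[-0.006  1.     0.018]
 [ 0.     0.018 -1.   ]
 [-1.    -0.006 -0.001]]
jaw yaw 1.06
offset [-1.3  2.9  2.5] rot [ 0.4 -0.   0.3]
offset [-1.3  2.9  2.5] rot [-1.796e+02 -5.000e-01 -1.000e-01]
```

```bash
python3 -m handwheel '{"gripper":[0,0,0,0.3,0.5],"offset":[[-1.5,2.5,2],[-1.5,2.5,2],[-1.5,2.5,2],[-1.5,2.5,2],[-1.5,2.5,2]],"rot":[[0.3,0,0.3],[0.3,0,0.3],[0.3,0,0.3],[0.3,0,0.3],[0.3,0,0.3]]}' 30;python3 plan.py 481.5 -13 33 0.65; python3 -m handwheel '{"gripper":[0.8,1,1,1,1],"offset":[[0,0,0],[0,0,0],[0,0,0],[0,0,0],[0,0,0]],"rot":[[0,0,0],[0,0,0],[0,0,0],[0,0,0],[0,0,0]]}' 30;python3 plan.py 481.5 -13 33 0.65
```

```text
time_s: 2.53
ee_pos: [484.3, -13.9, 36.5]
ee_rot: [89.8, 89.6, 0.4]
force: [-0.5, 0.5, 1.0]
gripper_width: 80.6
t 2.5333 pos [484.3 -13.9  36.5] F [-0.5  0.5  1. ] w 80.6 j6 -3.7
tool axes in world (cols)
 [[ 0.008  1.     0.011]
 [ 0.     0.011 -1.   ]
 [-1.     0.008  0.   ]]
jaw yaw 0.63
offset [ 3.5 -2.8 -0.9] rot [-0.   0.  -0.4]
offset [ 3.5 -2.8 -0.9] rot [180.   -0.7  -0. ]
time_s: 2.95
ee_pos: [483.5, -13.9, 35.3]
ee_rot: [91.2, 89.7, 1.8]
force: [0.4, 0.2, -0.5]
gripper_width: 47.7
t 2.95 pos [483.5 -13.9  35.3] F [ 0.4  0.2 -0.5] w 47.7 j6 -3.7
tool axes in world (cols)
 [[ 0.005  1.     0.011]
 [ 0.     0.011 -1.   ]
 [-1.     0.005 -0.   ]]
jaw yaw 0.62
offset [ 2.3 -2.  -1. ] rot [-0.  -0.  -0.3]
offset [ 2.3 -2.  -1. ] rot [180.   -0.5   0. ]
```

```bash
python3 -m handwheel '{"gripper":[1,1,1,1,1],"offset":[[2,-2,0],[2,-2,0],[2,-2,0],[2,-2,0],[2,-2,0]],"rot":[[0,0,-0.3],[0,0,-0.3],[0,0,-0.3],[0,0,-0.3],[0,0,-0.3]]}' 30;python3 plan.py 481.5 -13 33 0.65;python3 -m handwheel '{"gripper":[1,1,1],"offset":[[0,0,0],[0,0,0],[0,0,0]],"rot":[[0,0,0],[0,0,0],[0,0,0]]}';python3 plan.py 481.5 -13 33 0.65; python3 - <<'E'
from h import *
cv2.imwrite('pics/w2.png',grab_frame('wrist')[:,:,::-1])
E
```

```text
time_s: 3.37
ee_pos: [481.3, -13.9, 33.2]
ee_rot: [-103.5, 90.0, 167.1]
force: [-0.5, -0.3, -1.7]
gripper_width: 16.0
t 3.3667 pos [481.3 -13.9  33.2] F [-0.5 -0.3 -1.7] w 16.0 j6 -3.7
tool axes in world (cols)
 [[-0.001  1.     0.011]
 [ 0.     0.011 -1.   ]
 [-1.    -0.001 -0.   ]]
jaw yaw 0.62
offset [ 0.2  0.2 -0.9] rot [-0. -0.  0.]
offset [ 0.2  0.2 -0.9] rot [180.   0.   0.]
time_s: 3.62
ee_pos: [481.3, -13.9, 33.3]
ee_rot: [-107.8, 90.0, 162.8]
force: [0.6, 1.4, -1.1]
gripper_width: 16.0
t 3.6167 pos [481.3 -13.9  33.3] F [ 0.6  1.4 -1.1] w 16.0 j6 -3.7
tool axes in world (cols)
 [[-0.     1.     0.011]
 [ 0.     0.011 -1.   ]
 [-1.    -0.    -0.   ]]
jaw yaw 0.62
offset [ 0.3  0.2 -0.9] rot [-0. -0.  0.]
offset [ 0.3  0.2 -0.9] rot [180.   0.   0.]
```

View pics/w2.png

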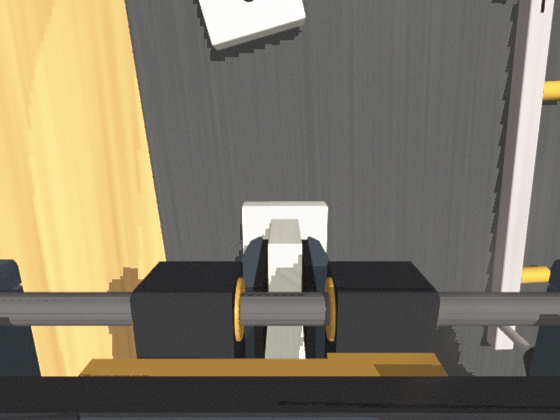

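Gripped: the opening is 16.0 mm, matching the post. Now I slide it in stages: along the fence first, for head clearance, then diagonally past the short bracket.

```bash
python3 -m handwheel '{"gripper":[1,1,1,1,1],"offset":[[0,-0.6,-9],[0,-1,-18],[0,-1.6,-26],[0,13,-32],[0,27.5,-40]],"rot":[[-0.7,0,0],[-1.4,0,0],[-2.1,0,0],[-2.9,0,0],[-3.6,0,0]]}';python3 plan.py 593.5 77.5 33 4.2
```

```text
time_s: 4.08
ee_pos: [507.5, 27.4, 33.4]
ee_rot: [-100.9, 89.9, 173.4]
force: [1.5, -0.1, -3.7]
gripper_width: 15.5
t 4.0833 pos [507.5  27.4  33.4] F [ 1.5 -0.1 -3.7] w 15.5 j6 -2.5
tool axes in world (cols)
 [[-0.002  0.997  0.075]
 [ 0.     0.075 -0.997]
 [-1.    -0.002 -0.   ]]
jaw yaw 4.32
offset [  0.3  89.5 -43.5] rot [ 0.1 -0.   0.1]
offset [  0.3  89.5 -43.5] rot [-1.799e+02 -1.000e-01 -0.000e+00]
```

```bash
python3 -m handwheel '{"gripper":[1,1,1,1,1],"offset":[[0,14,-10],[0,28,-21],[0,43,-32],[0,55,-43],[0,62,-43]],"rot":[[0,0,0],[0,0,0],[0,0,0],[0,0,0],[0,0,0]]}';python3 -m handwheel '{"gripper":[1,1],"offset":[[0,0,0],[0,0,0]],"rot":[[0,0,0],[0,0,0]]}';python3 plan.py 593.5 77.5 33 4.2
python3 - <<'E'
from h import *
for n in ['wrist','top','side']: cv2.imwrite(f'pics/{n}3.png',grab_frame(n)[:,:,::-1])
a=cv2.imread('pics/top3.png')[100:260,160:370]
cv2.imwrite('pics/top3c.png',cv2.resize(a,None,fx=3.8,fy=3.7,interpolation=cv2.INTER_CUBIC))
b=cv2.imread('pics/side3.png')[130:280,200:380]
cv2.imwrite('pics/side3c.png',cv2.resize(b,None,fx=4,fy=4,interpolation=cv2.INTER_CUBIC))
E
```

```text
time_s: 4.5
ee_pos: [568.0, 76.7, 33.1]
ee_rot: [166.6, 89.9, 81.0]
force: [0.1, 1.0, -2.0]
gripper_width: 15.8
time_s: 4.67
ee_pos: [567.1, 74.1, 33.1]
ee_rot: [-137.7, 90.0, 136.6]
force: [1.2, 0.2, -2.3]
gripper_width: 15.7
t 4.6667 pos [567.1  74.1  33.1] F [ 1.2  0.2 -2.3] w 15.7 j6 2.0
tool axes in world (cols)
 [[-0.     0.997  0.075]
 [ 0.     0.075 -0.997]
 [-1.    -0.    -0.   ]]
jaw yaw 4.28
offset [ 0.1 26.6 -1.4] rot [ 0.1 -0.   0. ]
offset [ 0.1 26.6 -1.4] rot [-179.9   -0.    -0. ]
```

View pics/wrist3.png

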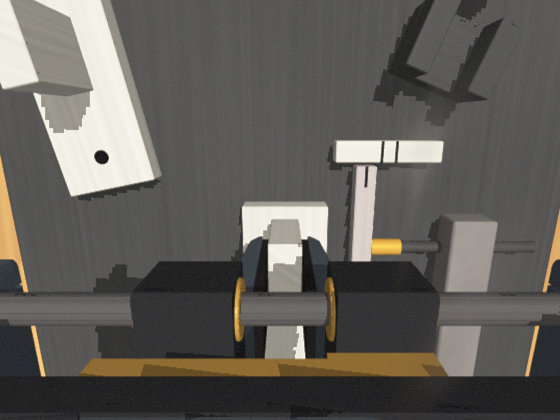

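View pics/top3c.png

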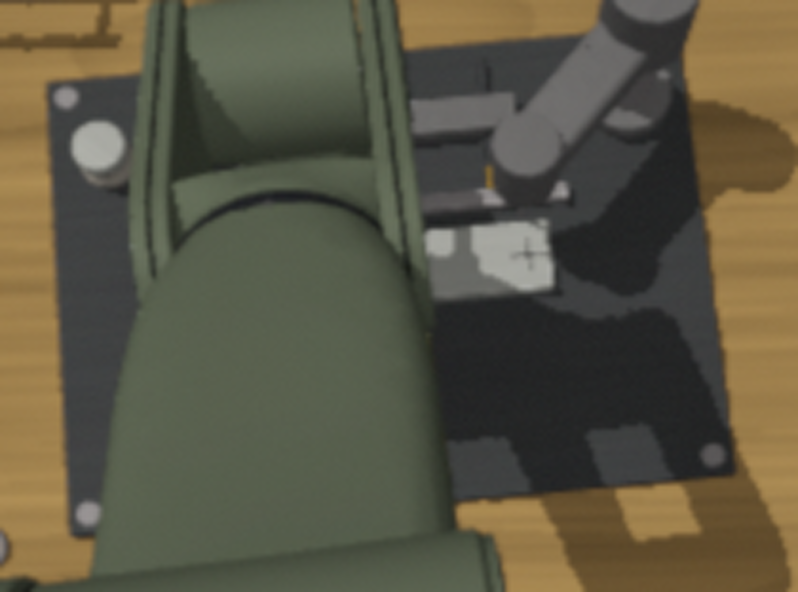

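View pics/side3c.png

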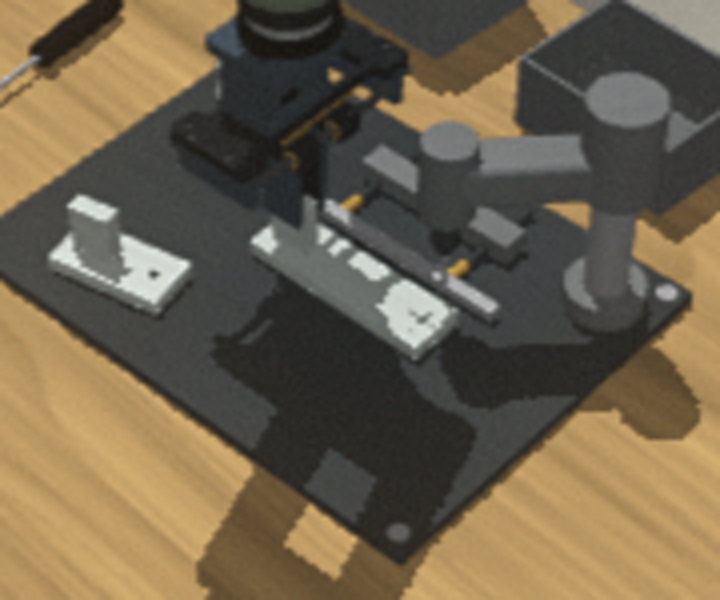

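The wrist picture shows the fence line at (366,178), the scale lines at (383,152) and (398,152), the foot end at v≈203 and the fence end at v≈166. I measure the y difference; it should be 20 mm.

```bash
python3 - <<'E'
import cv2
a=cv2.imread('pics/wrist3.png')[130:265,230:450]
cv2.imwrite('pics/w3c.png',cv2.resize(a,None,fx=3.6,fy=4,interpolation=cv2.INTER_CUBIC))
E
```

```text
(no output)
```

View pics/w3c.png

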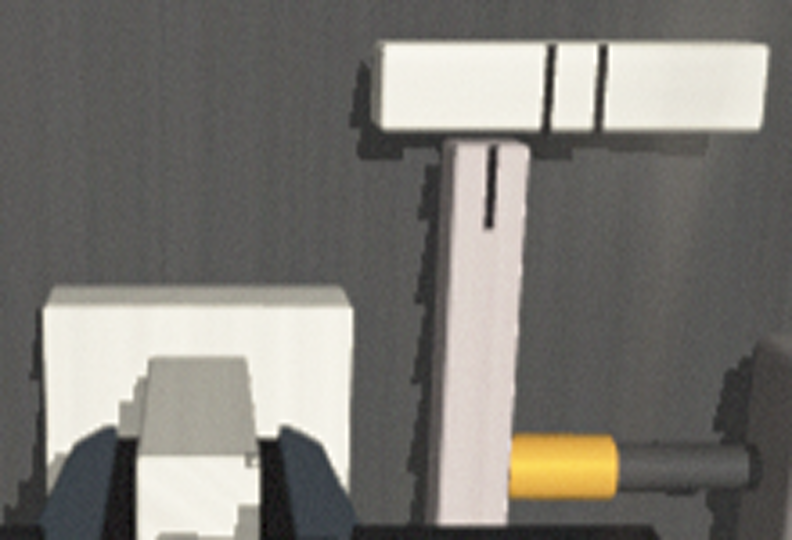

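```bash
python3 - <<'E'
from h import *
s=state();c=cam('wrist',s);t=np.radians(4.3);Rz=np.array([[np.cos(t),np.sin(t)],[-np.sin(t),np.cos(t)]])
g=lambda u,v,z:Rz@onz(c,230+(u+.5)/3.6-.5,130+(v+.5)/4-.5,z)[:2]
L,Rr=g(45,305,26),g(353,305,26);F=g(455,152,23.5);F2=g(529,152,23.5);F3=g(440,524,23.5)
Ff=g(443,142,17);l1,l2=g(550,87,24),g(601,87,24);fl=g(489,188,23.5)
print('foot',L,Rr,Rr-L,'fence',F,F2,F2-F,'fence low',F3,'gap',F[0]-Rr[0],'dy(want20)',F[1]-Rr[1],F[1]-L[1],'lines',l1,l2,fl)
E
```

```text
foot [545.76961979  56.90328997] [594.73130657  56.8876142 ] [ 4.89616868e+01 -1.56757694e-02] fence [610.31194106  78.42277859] [621.88558438  78.41752409] [ 1.15736433e+01 -5.25449975e-03] fence low [610.6729752   22.31154283] gap 15.580634490082616 dy(want20) 21.535164395540818 21.51948862615265 lines [624.39965278  87.49439189] [632.26255081  87.49039246] [615.92601769  73.3232505 ]
```

```bash
python3 - <<'E'
from m import *
def tos(w,p):
    c,s_=np.cos(p[2]),np.sin(p[2]);d=w[:2]-np.array(p[:2]);return np.array([c*d[0]+s_*d[1],-s_*d[0]+c*d[1]])
mt=onz(ct,*T(529,254),26); S4=(200+420.5/4-.5,130+317.5/4-.5); ms=onz(cs,*S4,26)
pt=fit(tt,[],0)[0];ps=fit([],ss,0)[0];pb=fit(tt,ss,0)[0]
print('mark in stand: top',tos(mt,pt),tos(mt,pb),'side',tos(ms,ps),tos(ms,pb))
# fence corner checks from initial pictures
for n,c,o in[('top f-',ct,T(572,182)),('top f- lowfront',ct,T(572,203))]: print(n,tos(onz(c,*o,23.5),pt))
for n,c,o in[('side -y front corner',cs,S(543,303)),('side +y',cs,S(352,178))]: print(n,tos(onz(c,*o,23.5),ps))
E
```

```text
mark in stand: top [   0.56583706 -100.56201829] [   1.46188481 -101.19567528] side [  2.73197622 -95.73524918] [  1.62296191 -95.33878227]
top f- [  51.9965011  -136.32220782]
top f- lowfront [  36.26260337 -134.64113115]
side -y front corner [  38.7604393 -135.3052451]
side +y [43.39378684 75.20845274]
```

```bash
python3 - <<'E'
import cv2
b=cv2.imread('pics/side3.png')[180:225,285:335]
cv2.imwrite('pics/side3d.png',cv2.resize(b,None,fx=12,fy=12,interpolation=cv2.INTER_CUBIC))
E
```

```text
(no output)
```

View pics/side3d.png

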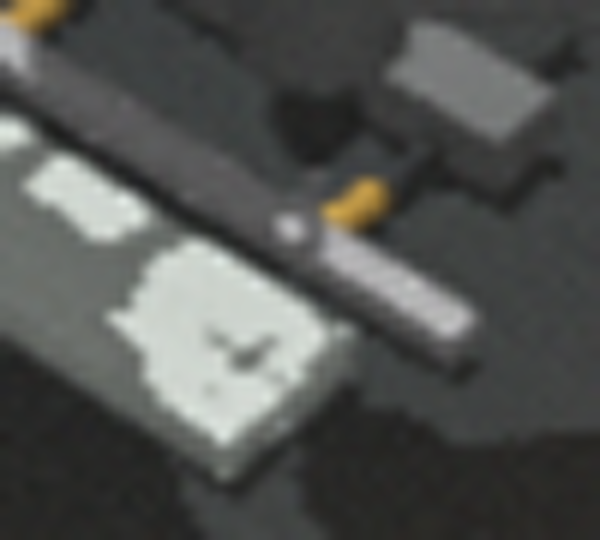

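```bash
python3 - <<'E'
from h import *
cs=cam('side');t=np.radians(4.3);Rz=np.array([[np.cos(t),np.sin(t)],[-np.sin(t),np.cos(t)]])
g=lambda u,v,z:Rz@onz(cs,285+(u+.5)/12-.5,180+(v+.5)/12-.5,z)[:2]
F=g(450,343,23.5);Fb=g(478,315,23.5);m=g(245,352,26);k=g(350,328,26);k2=g(228,470,12)
print('fence front corner',F,'back',Fb)
for n,x in(('cross',m),('corner',k)):print(n,x-F+[40,-135])
E
```

```text
fence front corner [ 610.25071149 -128.78879413] back [ 622.41377037 -127.82949474]
cross [   1.64402088 -100.51072142]
corner [  25.41559994 -114.59621762]
```

```bash
python3 -m handwheel '{"gripper":[1,1,1,1,1],"offset":[[0,5,-0.8],[0,10,-0.8],[0,15,-0.8],[0,19,-0.8],[0,22,-0.8]],"rot":[[-0.2,0,0],[-0.2,0,0],[-0.2,0,0],[-0.2,0,0],[-0.2,0,0]]}';python3 -m handwheel '{"gripper":[1,1,1],"offset":[[0,0,0],[0,0,0],[0,0,0]],"rot":[[0,0,0],[0,0,0],[0,0,0]]}';python3 plan.py 593.5 77.5 33 4.3
python3 - <<'E'
from h import *
for n in ['wrist']: cv2.imwrite(f'pics/{n}4.png',grab_frame(n)[:,:,::-1])
a=cv2.imread('pics/wrist4.png')[130:265,230:450]
cv2.imwrite('pics/w4c.png',cv2.resize(a,None,fx=3.6,fy=4,interpolation=cv2.INTER_CUBIC))
E
```

```text
time_s: 5.23
ee_pos: [587.7, 75.9, 33.3]
ee_rot: [-90.8, 89.7, -176.4]
force: [-7.1, -0.7, 5.1]
gripper_width: 15.8
time_s: 5.48
ee_pos: [588.0, 76.0, 33.2]
ee_rot: [-87.1, 89.9, -172.7]
force: [-5.3, -0.9, 1.4]
gripper_width: 15.5
t 5.4833 pos [588.   76.   33.2] F [-5.3 -0.9  1.4] w 15.5 j6 1.8
tool axes in world (cols)
 [[-0.002  0.997  0.077]
 [-0.     0.077 -0.997]
 [-1.    -0.002  0.   ]]
jaw yaw 4.4
offset [ 0.2  5.6 -1.1] rot [0.1 0.  0.1]
offset [ 0.2  5.6 -1.1] rot [-179.9   -0.2    0. ]
```

View pics/w4c.png

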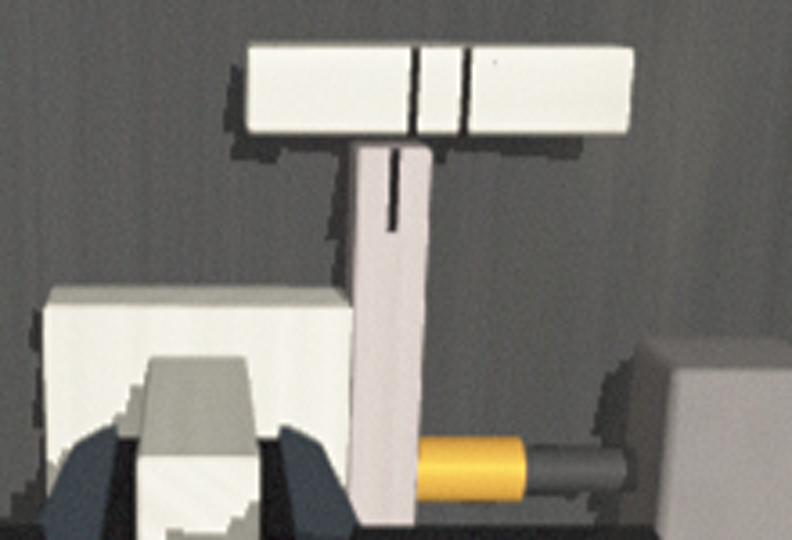

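Fence reads about 5.8 mm, with the foot flush along it. I push another 6.2 mm.

```bash
python3 -m handwheel '{"gripper":[1,1,1,1,1],"offset":[[0,3,0],[0,5,0],[0,6.2,0],[0,6.2,0],[0,6.2,0]],"rot":[[0,0,0],[0,0,0],[0,0,0],[0,0,0],[0,0,0]]}';python3 -m handwheel '{"gripper":[1,1,1],"offset":[[0,0,0],[0,0,0],[0,0,0]],"rot":[[0,0,0],[0,0,0],[0,0,0]]}';python3 plan.py 593.5 77.5 33 4.3
python3 - <<'E'
from h import *
for n in ['wrist','top','side']: cv2.imwrite(f'pics/{n}5.png',grab_frame(n)[:,:,::-1])
a=cv2.imread('pics/wrist5.png')[130:265,230:450]
cv2.imwrite('pics/w5c.png',cv2.resize(a,None,fx=3.6,fy=4,interpolation=cv2.INTER_CUBIC))
b=cv2.imread('pics/side5.png')[175:220,285:335]
cv2.imwrite('pics/side5d.png',cv2.resize(b,None,fx=12,fy=12,interpolation=cv2.INTER_CUBIC))
b=cv2.imread('pics/top5.png')[135:190,270:330]
cv2.imwrite('pics/top5d.png',cv2.resize(b,None,fx=10,fy=10,interpolation=cv2.INTER_CUBIC))
E
```

```text
time_s: 5.95
ee_pos: [592.1, 76.3, 33.3]
ee_rot: [-88.4, 89.6, -174.0]
force: [-8.9, -1.1, 5.5]
gripper_width: 16.0
time_s: 6.2
ee_pos: [592.1, 76.3, 33.3]
ee_rot: [-88.0, 89.6, -173.6]
force: [-9.9, -1.3, 4.4]
gripper_width: 15.8
t 6.2 pos [592.1  76.3  33.3] F [-9.9 -1.3  4.4] w 15.8 j6 1.8
tool axes in world (cols)
 [[-0.006  0.997  0.077]
 [-0.001  0.077 -0.997]
 [-1.    -0.006  0.   ]]
jaw yaw 4.4
offset [ 0.3  1.5 -1.1] rot [0.1 0.  0.4]
offset [ 0.3  1.5 -1.1] rot [-179.9   -0.6    0. ]
```

View pics/w5c.png

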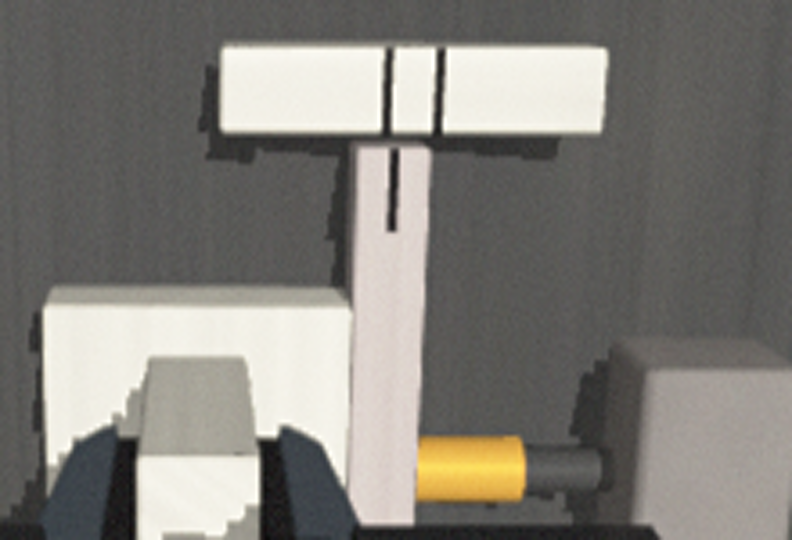

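View pics/side5d.png

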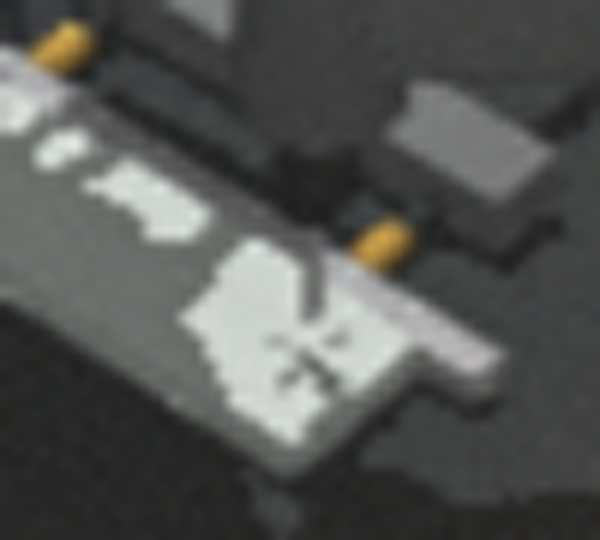

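View pics/top5d.png

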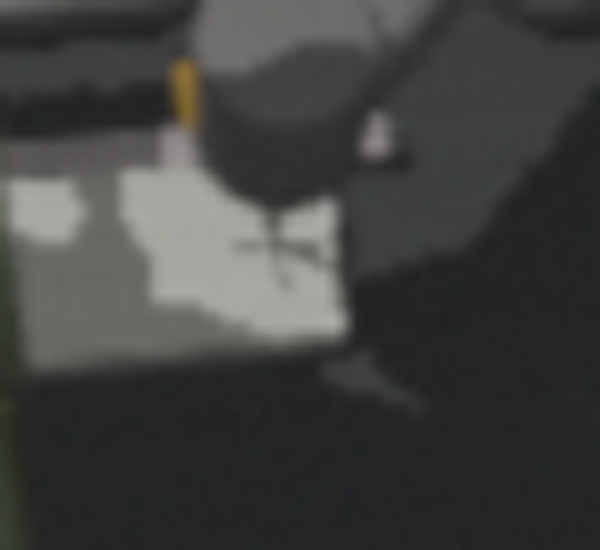

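Fence reads about 9.5 mm and the arm gives a little. I push 3.5 mm more.

```bash
python3 -m handwheel '{"gripper":[1,1,1,1,1],"offset":[[0,1.5,0],[0,3,0],[0,3.5,0],[0,3.5,0],[0,3.5,0]],"rot":[[0,0,0],[0,0,0],[0,0,0],[0,0,0],[0,0,0]]}';python3 -m handwheel '{"gripper":[1,1,1],"offset":[[0,0,0],[0,0,0],[0,0,0]],"rot":[[0,0,0],[0,0,0],[0,0,0]]}';python3 plan.py 593.5 77.5 33 4.3
python3 - <<'E'
from h import *
for n in ['wrist','top','side']: cv2.imwrite(f'pics/{n}6.png',grab_frame(n)[:,:,::-1])
a=cv2.imread('pics/wrist6.png')[130:265,230:450]
cv2.imwrite('pics/w6c.png',cv2.resize(a,None,fx=3.6,fy=4,interpolation=cv2.INTER_CUBIC))
b=cv2.imread('pics/side6.png')[175:220,285:335]
cv2.imwrite('pics/side6d.png',cv2.resize(b,None,fx=12,fy=12,interpolation=cv2.INTER_CUBIC))
b=cv2.imread('pics/top6.png')[135:190,270:330]
cv2.imwrite('pics/top6d.png',cv2.resize(b,None,fx=10,fy=10,interpolation=cv2.INTER_CUBIC))
E
```

```text
time_s: 6.77
ee_pos: [594.3, 76.5, 33.4]
ee_rot: [-88.5, 89.5, -174.1]
force: [-12.8, -0.5, 8.9]
gripper_width: 16.0
time_s: 7.02
ee_pos: [594.3, 76.4, 33.4]
ee_rot: [-88.4, 89.5, -174.0]
force: [-11.1, -1.0, 8.2]
gripper_width: 16.2
t 7.0167 pos [594.3  76.4  33.4] F [-11.1  -1.    8.2] w 16.2 j6 1.8
tool axes in world (cols)
 [[-0.009  0.997  0.077]
 [-0.001  0.077 -0.997]
 [-1.    -0.009  0.   ]]
jaw yaw 4.4
offset [ 0.4 -0.8 -1.1] rot [0.1 0.  0.5]
offset [ 0.4 -0.8 -1.1] rot [-179.9   -0.8    0. ]
```

View pics/w6c.png

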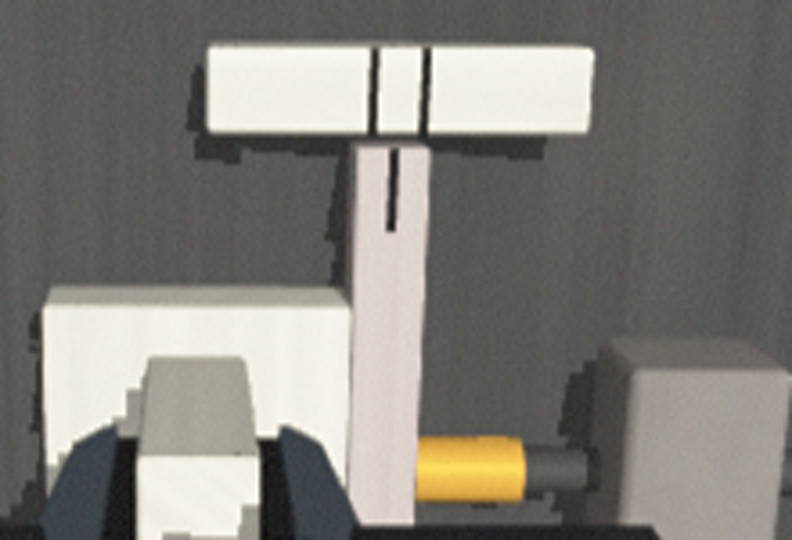

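View pics/side6d.png

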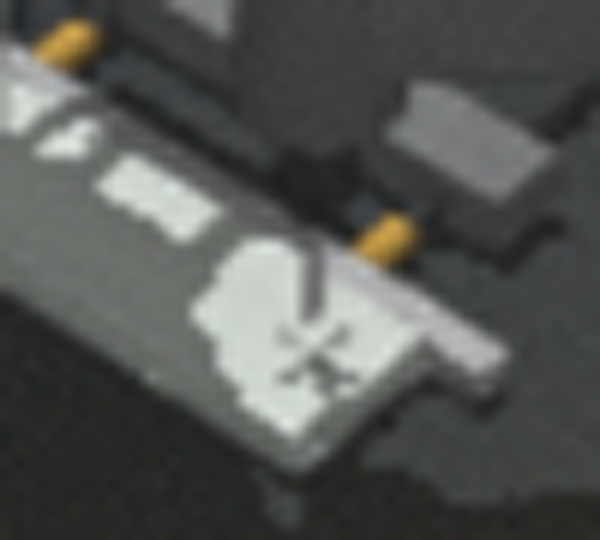

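View pics/top6d.png

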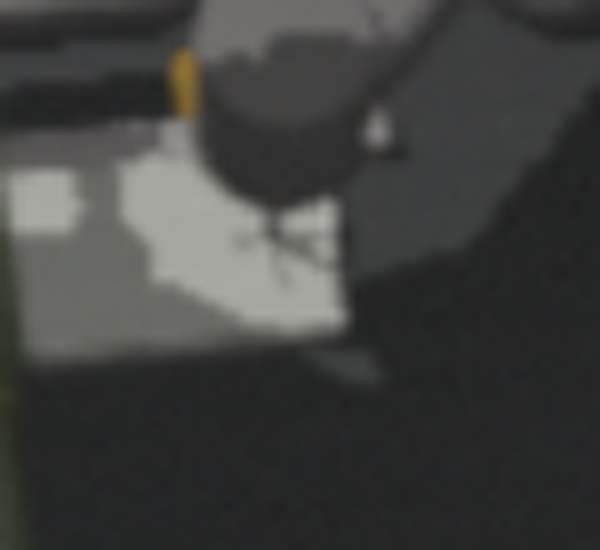

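```bash
python3 - <<'E'
from h import *
t=np.radians(4.35);Rz=np.array([[np.cos(t),np.sin(t)],[-np.sin(t),np.cos(t)]])
cs,ct,cw=cam('side'),cam('top'),cam('wrist')
gs=lambda u,v,z:Rz@onz(cs,285+(u+.5)/12-.5,175+(v+.5)/12-.5,z)[:2]
tip=gs(313,317,37);print('side cross-bit (stand x,y)',gs(318,362,26)-tip)
for X in (onz(cs,285+313.5/12-.5,175+317.5/12-.5,37),): q=X.copy();q[2]=26;print('below-tip pixel in crop',(proj(cs,q)-[285,175]+.5)*12)
g=lambda u,v,z:Rz@onz(cw,230+(u+.5)/3.6-.5,130+(v+.5)/4-.5,z)[:2]
F=g(357,148,23.5);L,Rr=g(45,304,26),g(350,302,26);F3=g(350,524,23.5);print('wrist dy want20',F[1]-Rr[1],F[1]-L[1],'foot',Rr-L,'fence',F-F3)
gt=lambda u,v,z:Rz@onz(ct,270+(u+.5)/10-.5,135+(v+.5)/10-.5,z)[:2]
print('top mark (276,241?)', Rz.T@gt(276,241,26))
E
python3 - <<'E'
import cv2
b=cv2.imread('pics/side6.png')[193:213,300:322]
cv2.imwrite('pics/side6e.png',cv2.resize(b,None,fx=28,fy=28,interpolation=cv2.INTER_CUBIC))
b=cv2.imread('pics/top6.png')[150:170,285:310]
cv2.imwrite('pics/top6e.png',cv2.resize(b,None,fx=28,fy=28,interpolation=cv2.INTER_CUBIC))
E
```

```text
side cross-bit (stand x,y) [-2.78044281 -4.42740554]
below-tip pixel in crop [312.20123971 348.09898   ]
wrist dy want20 21.669440443250885 22.168875441806385 foot [48.52242034  0.499435  ] fence [-0.76365197 56.68573804]
top mark (276,241?) [603.51206069 -52.61165054]
```

View pics/side6e.png

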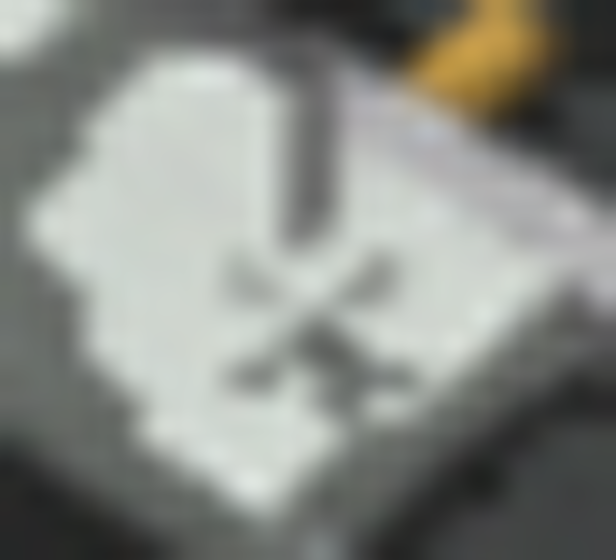

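View pics/top6e.png

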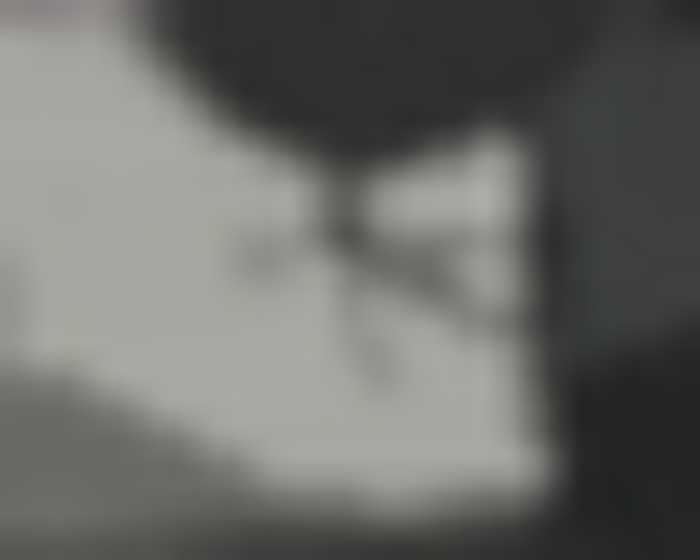

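```bash
python3 - <<'E'
from h import *
t=np.radians(4.35);Rz=np.array([[np.cos(t),np.sin(t)],[-np.sin(t),np.cos(t)]])
cs,ct=cam('side'),cam('top')
gs=lambda u,v,z:Rz@onz(cs,300+(u+.5)/28-.5,193+(v+.5)/28-.5,z)[:2]
gt=lambda u,v,z:Rz@onz(ct,285+(u+.5)/28-.5,150+(v+.5)/28-.5,z)[:2]
tip=gs(306,243,37)
print('side',gs(315,322,26)-tip,gs(318,330,26)-tip)
print('top',gt(372,247,26)-gt(345,235,37))
# predicted cross arm ends given mark = tip offset d
for d in [(0,0),(0,-1.5),(-1,-1.5),(0,-3)]:
    m=tip+np.array(d); o=[]
    for a in [(13,0),(-13,0),(0,13),(0,-13),(0,0)]:
        w=Rz.T@(m+a); o.append(((proj(cs,[*w,26])-[300,193]+.5)*28).round(0).tolist())
    print(d,o)
tipt=gt(345,235,37)
for d in [(0,0),(0,-1.5),(0,-3)]:
    m=tipt+np.array(d); o=[]
    for a in [(13,0),(-13,0),(0,13),(0,-13),(0,0)]:
        w=Rz.T@(m+a); o.append(((proj(ct,[*w,26])-[285,150]+.5)*28).round(0).tolist())
    print('top',d,o)
E
```

```text
side [-0.00683545 -1.69773567] [-0.70448765 -2.71166304]
top [ 1.89111578 -3.08342966]
(0, 0) [[381.0, 251.0], [225.0, 380.0], [212.0, 257.0], [396.0, 373.0], [303.0, 315.0]]
(0, -1.5) [[392.0, 257.0], [236.0, 387.0], [222.0, 264.0], [407.0, 380.0], [314.0, 322.0]]
(-1, -1.5) [[386.0, 262.0], [229.0, 392.0], [216.0, 269.0], [401.0, 385.0], [308.0, 327.0]]
(0, -3) [[403.0, 264.0], [246.0, 393.0], [233.0, 270.0], [418.0, 387.0], [325.0, 328.0]]
top (0, 0) [[328.0, 139.0], [357.0, 401.0], [206.0, 283.0], [478.0, 257.0], [342.0, 270.0]]
top (0, -1.5) [[344.0, 137.0], [372.0, 400.0], [222.0, 281.0], [494.0, 255.0], [358.0, 268.0]]
top (0, -3) [[359.0, 136.0], [388.0, 398.0], [238.0, 280.0], [510.0, 253.0], [374.0, 267.0]]
```

All three views show the cross about 2 mm short along +y: wrist 1.7–2.2, side 1.7, top about 3. I slide it 2.3 mm along the fence while pressing.

```bash
python3 -m handwheel '{"gripper":[1,1,1,1,1],"offset":[[0,0.4,-0.8],[0,0.6,-1.6],[0,0.8,-2.3],[0,0.8,-2.3],[0,0.8,-2.3]],"rot":[[0,0,0],[0,0,0],[0,0,0],[0,0,0],[0,0,0]]}';python3 -m handwheel '{"gripper":[1,1,1],"offset":[[0,0,0],[0,0,0],[0,0,0]],"rot":[[0,0,0],[0,0,0],[0,0,0]]}';python3 plan.py 593.5 77.5 33 4.3
python3 - <<'E'
from h import *
for n in ['wrist','top','side']: cv2.imwrite(f'pics/{n}7.png',grab_frame(n)[:,:,::-1])
a=cv2.imread('pics/wrist7.png')[130:265,230:450]
cv2.imwrite('pics/w7c.png',cv2.resize(a,None,fx=3.6,fy=4,interpolation=cv2.INTER_CUBIC))
b=cv2.imread('pics/side7.png')[193:213,300:322]
cv2.imwrite('pics/side7e.png',cv2.resize(b,None,fx=28,fy=28,interpolation=cv2.INTER_CUBIC))
b=cv2.imread('pics/top7.png')[150:170,285:310]
cv2.imwrite('pics/top7e.png',cv2.resize(b,None,fx=28,fy=28,interpolation=cv2.INTER_CUBIC))
E
```

```text
time_s: 7.58
ee_pos: [594.4, 76.5, 33.4]
ee_rot: [-70.1, 89.4, -155.7]
force: [-11.7, -8.0, 9.7]
gripper_width: 16.0
time_s: 7.83
ee_pos: [594.4, 76.5, 33.5]
ee_rot: [-70.4, 89.4, -156.0]
force: [-12.5, -8.1, 9.9]
gripper_width: 15.5
t 7.8333 pos [594.4  76.5  33.5] F [-12.5  -8.1   9.9] w 15.5 j6 2.0
tool axes in world (cols)
 [[-0.01   0.997  0.078]
 [-0.005  0.078 -0.997]
 [-1.    -0.011  0.004]]
jaw yaw 4.45
offset [ 0.5 -0.9 -1. ] rot [0.2 0.2 0.6]
offset [ 0.5 -0.9 -1. ] rot [-179.8   -1.     0.3]
```

View pics/w7c.png

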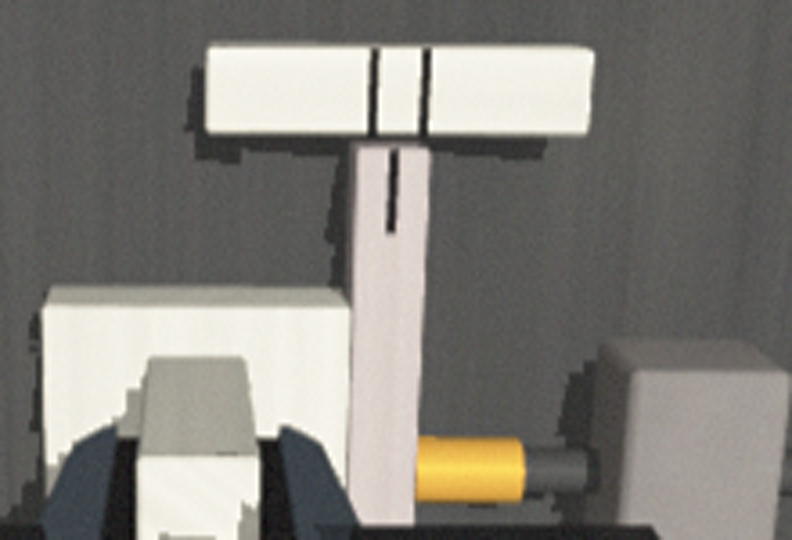

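View pics/side7e.png

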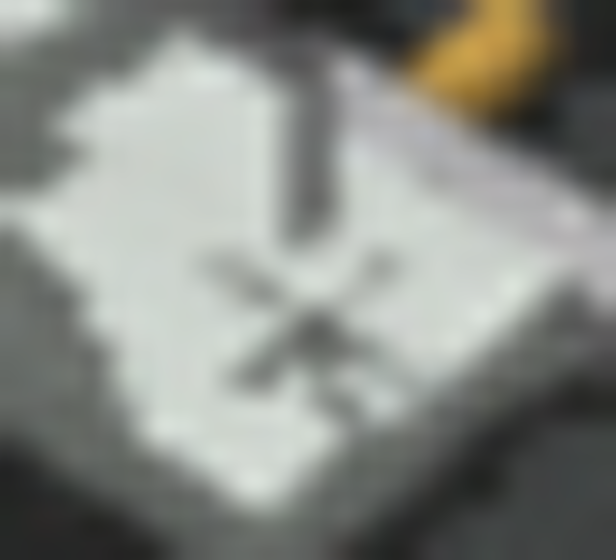

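View pics/top7e.png

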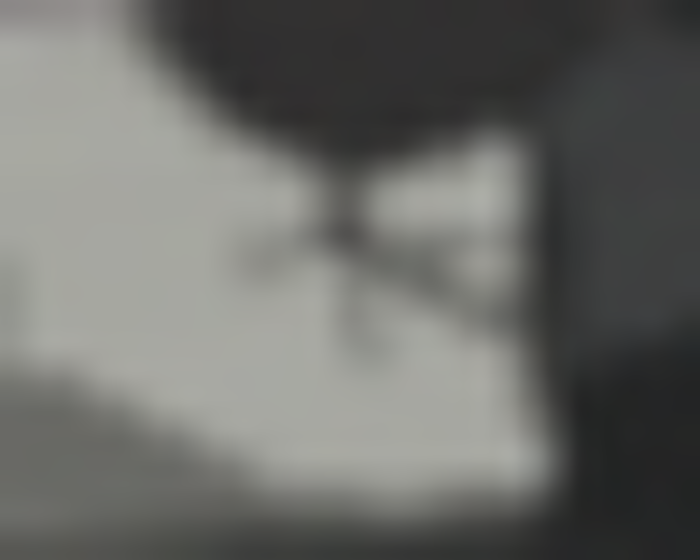

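The bracket stuck: lateral force is 8 N and it barely moved. I ease back so it slides free, raise the tool 1 mm to take off the down-press, and push again.

```bash
python3 -m handwheel '{"gripper":[1,1,1,1,1],"offset":[[-0.5,-5,0],[-1,-10,0],[-1,-16,0],[-1,-20,0],[-1,-20,0]],"rot":[[0,0,0],[0,0,0],[0,0,0],[0,0,0],[0,0,0]]}';python3 plan.py 593.5 77.5 33 4.3;python3 -m handwheel '{"gripper":[1,1,1,1,1],"offset":[[0,4,0],[0,8,0],[0,12,0],[0,16,0],[0,19.7,0]],"rot":[[0,0,0],[0,0,0],[0,0,0],[0,0,0],[0,0,0]]}';python3 -m handwheel '{"gripper":[1,1,1,1],"offset":[[0,0,0],[0,0,0],[0,0,0],[0,0,0]],"rot":[[0,0,0],[0,0,0],[0,0,0],[0,0,0]]}';python3 plan.py 593.5 77.5 33 4.3
python3 - <<'E'
from h import *
for n in ['wrist','top','side']: cv2.imwrite(f'pics/{n}8.png',grab_frame(n)[:,:,::-1])
a=cv2.imread('pics/wrist8.png')[130:265,230:450]
cv2.imwrite('pics/w8c.png',cv2.resize(a,None,fx=3.6,fy=4,interpolation=cv2.INTER_CUBIC))
b=cv2.imread('pics/side8.png')[193:213,300:322]
cv2.imwrite('pics/side8e.png',cv2.resize(b,None,fx=28,fy=28,interpolation=cv2.INTER_CUBIC))
E
```

```text
time_s: 8.4
ee_pos: [579.7, 78.1, 34.5]
ee_rot: [103.3, 89.9, 17.8]
force: [0.6, -0.7, -1.7]
gripper_width: 15.9
t 8.4 pos [579.7  78.1  34.5] F [ 0.6 -0.7 -1.7] w 15.9 j6 2.1
tool axes in world (cols)
 [[ 0.002  0.997  0.078]
 [ 0.001  0.078 -0.997]
 [-1.     0.002 -0.   ]]
jaw yaw 4.45
offset [ 1.5 13.7  1.7] rot [ 0.1 -0.  -0.1]
offset [ 1.5 13.7  1.7] rot [-179.9    0.2   -0. ]
time_s: 8.82
ee_pos: [596.7, 79.4, 34.0]
ee_rot: [-93.9, 89.6, -179.5]
force: [-8.3, -0.3, 3.4]
gripper_width: 15.7
time_s: 9.15
ee_pos: [596.1, 79.4, 33.8]
ee_rot: [-92.9, 89.6, -178.5]
force: [-8.8, 1.8, 1.4]
gripper_width: 15.8
t 9.15 pos [596.1  79.4  33.8] F [-8.8  1.8  1.4] w 15.8 j6 2.0
tool axes in world (cols)
 [[-0.007  0.997  0.077]
 [-0.     0.077 -0.997]
 [-1.    -0.007 -0.   ]]
jaw yaw 4.4
offset [ 0.8 -2.8  1.6] rot [ 0.1 -0.   0.4]
offset [ 0.8 -2.8  1.6] rot [-179.9   -0.7   -0. ]
```

View pics/w8c.png

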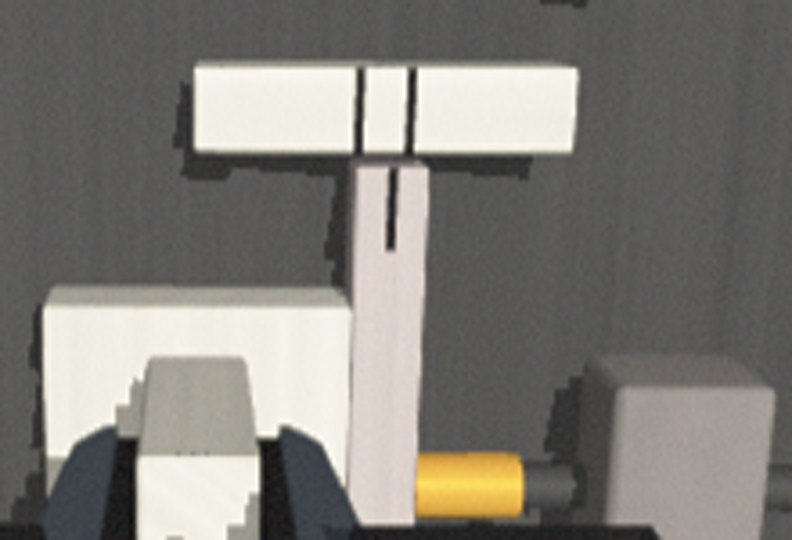

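View pics/side8e.png

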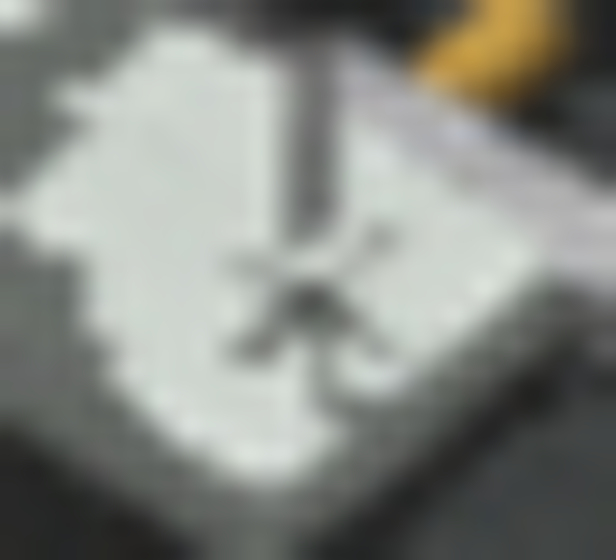

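```bash
python3 -m handwheel '{"gripper":[1,1,1,1,1],"offset":[[0,-4,0.4],[0,-8,0.8],[0,-10,0.8],[0,-8,0.8],[0,-5,0.8]],"rot":[[0,0,0],[0,0,0],[0,0,0],[0,0,0],[0,0,0]]}';python3 -m handwheel '{"gripper":[1,1,1,1,1],"offset":[[0,2.2,0],[0,2.2,0],[0,2.2,0],[0,2.2,0],[0,2.2,0]],"rot":[[0,0,0],[0,0,0],[0,0,0],[0,0,0],[0,0,0]]}';python3 plan.py 593.5 77.5 33 4.3
python3 - <<'E'
from h import *
for n in ['wrist','top','side']: cv2.imwrite(f'pics/{n}9.png',grab_frame(n)[:,:,::-1])
a=cv2.imread('pics/wrist9.png')[130:265,230:450]
cv2.imwrite('pics/w9c.png',cv2.resize(a,None,fx=3.6,fy=4,interpolation=cv2.INTER_CUBIC))
b=cv2.imread('pics/side9.png')[193:213,300:322]
cv2.imwrite('pics/side9e.png',cv2.resize(b,None,fx=28,fy=28,interpolation=cv2.INTER_CUBIC))
E
```

```text
time_s: 9.72
ee_pos: [592.5, 78.6, 33.7]
ee_rot: [-102.8, 89.7, 171.6]
force: [-6.4, 2.0, -2.1]
gripper_width: 15.9
time_s: 10.13
ee_pos: [594.3, 78.7, 33.8]
ee_rot: [-100.6, 89.7, 173.8]
force: [-7.3, 2.5, -0.1]
gripper_width: 15.4
t 10.1333 pos [594.3  78.7  33.8] F [-7.3  2.5 -0.1] w 15.4 j6 2.0
tool axes in world (cols)
 [[-0.006  0.997  0.077]
 [ 0.001  0.077 -0.997]
 [-1.    -0.005 -0.001]]
jaw yaw 4.39
offset [ 0.8 -0.9  1.2] rot [ 0.1 -0.1  0.3]
offset [ 0.8 -0.9  1.2] rot [-1.799e+02 -5.000e-01 -1.000e-01]
```

View pics/w9c.png

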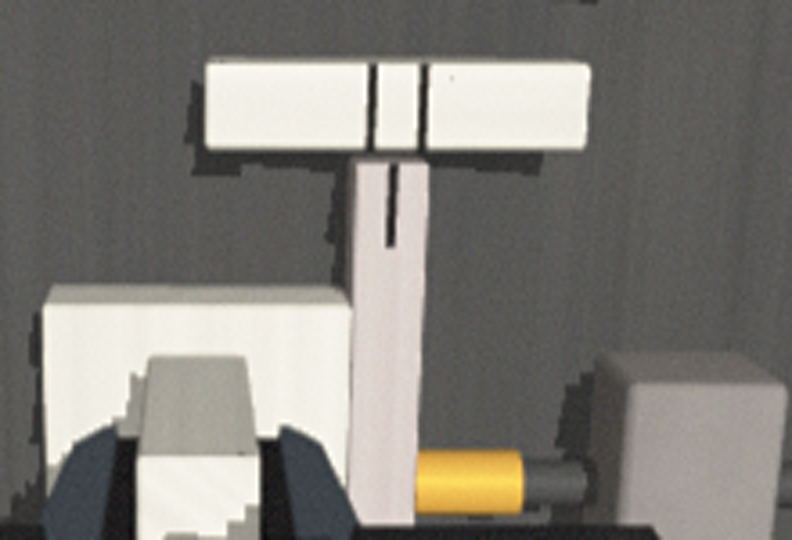

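View pics/side9e.png

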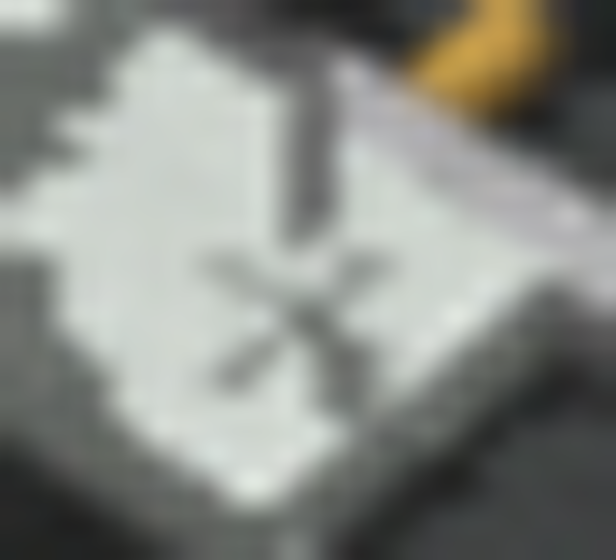

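View pics/top9.png

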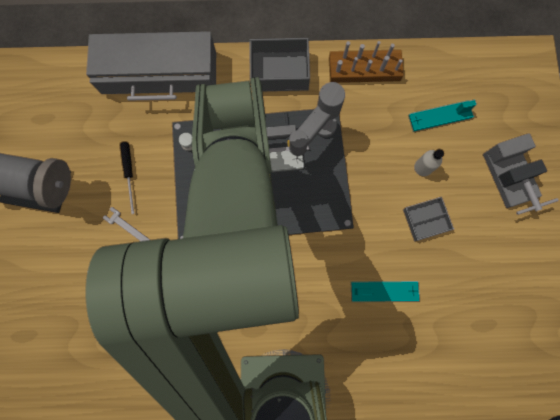

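The fence line reads about 11.7 mm, midway between the scale lines. The cross centre in the side crop (303,319) is within 1 mm of the point below the tip (303,315). I check it holds steady, then hand in.

```bash
python3 -m handwheel '{"gripper":[1,1,1,1,1],"offset":[[0,0,0],[0,0,0],[0,0,0],[0,0,0],[0,0,0]],"rot":[[0,0,0],[0,0,0],[0,0,0],[0,0,0],[0,0,0]]}';python3 - <<'E'
from h import *
s=state();print(s['ee_pos'].round(2),s['force'].round(1),s['qvel'].round(2))
job_done()
E
```

```text
time_s: 10.7
ee_pos: [594.3, 78.7, 33.7]
ee_rot: [-100.2, 89.7, 174.2]
force: [-7.6, 1.8, -0.7]
gripper_width: 16.0
[594.26  78.7   33.72] [-7.6  1.8 -0.7] [ 0.08  0.01 -0.04 -0.   -0.03 -0.04]
the job is handed in; nothing more can be done
```

I gripped the long silver bracket by its post and slid it flat to the fence. I handed the job in at about 10.7 s, still holding it pressed there; no verdict is reported.

**Last checks:**
- **Fence:** the line read about 11.7 mm, midway between the scale lines. That is about 7 N from the spring, and the wrist force was 7.6 N and steady.
- **Cross:** it was within about 1 mm of the spot under the drill tip in the side view. I did not re-measure it in the last top and wrist pictures.
- **Square and flat:** the foot looked flush along the fence. The tool height was unchanged and its lean about 0.3°.
- **Rest of the scene:** the wrench, screwdriver, jar, bottle and tray showed no change in the last top picture. The arm hid the short bracket there, but the planned path stayed clear of it, and it was still in place in an earlier side view.

**What went wrong on the way:**
- The first attempt to shift the bracket along the fence stuck, with about 8 N of side force.
- Easing it back and pushing again overshot to about 13.8 mm on the fence. One more back-off and push fixed that.
- Before that correction the views disagreed on the sideways error: about 1.7–2.2 mm from the side and wrist cameras, about 3 mm from the top.

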